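# Show the marked sample bottle to the inspection camera

### The job

Take the flat amber bottle that the upright steel tab on the tray marks (the bottle directly beside the tab), and hold it upright in the air midway between the inspection camera's lens and its light panel, the middle of its glass body at the height of the lens and a broad face square to the lens. Finish while still holding it there, motionless and touching nothing but the gripper; leave the other bottles and everything else where they stand.

Things in the scene. Friction and masses are not known exactly. Their poses are not given: they have to be found in the camera images.
- tray: black fixed tray, 110 (x) x 310 (y) x 35 mm high; origin under its centre, z up. Slots 24 x 38 mm, 25 mm deep (floor 10 mm above the table) at x = -15, y = -117, -39, 39, 117 mm hold bottles 1, 2, 3, 4 upright, axes along the tray's. On its top at x = 38 mm, beside each slot, is a flat steel plug (10 mm dia., 3 mm high) or, once, the tab.
- tab: upright steel tab fixed on the tray's upper face beside one slot, marking that slot's bottle: foot 20 x 34 x 5 mm with an upright fin 4 (x) x 34 (y) mm reaching 30 mm above the tray's face. Origin: centre of its underside. Its y in the tray's frame equals the y of the marked slot; which slot varies.
- bottle1: flat amber glass bottle 1 of four alike, in the slot at tray y = -117 mm. Glass body 22 deep (its x) x 36 wide (its y) x 70 mm high; neck 18 mm dia. up to 76 mm; round white cap 24 mm dia. from 76 to 102 mm above the underside. Origin: centre of the underside, z up; the body's middle is 35 mm above it. The broad faces look along +x and -x. 75 to 140 g.
- bottle2: flat amber glass bottle 2 of four alike, in the slot at tray y = -39 mm. Glass body 22 deep (its x) x 36 wide (its y) x 70 mm high; neck 18 mm dia. up to 76 mm; round white cap 24 mm dia. from 76 to 102 mm above the underside. Origin: centre of the underside, z up; the body's middle is 35 mm above it. The broad faces look along +x and -x. 75 to 140 g.
- bottle3: flat amber glass bottle 3 of four alike, in the slot at tray y = +39 mm. Glass body 22 deep (its x) x 36 wide (its y) x 70 mm high; neck 18 mm dia. up to 76 mm; round white cap 24 mm dia. from 76 to 102 mm above the underside. Origin: centre of the underside, z up; the body's middle is 35 mm above it. The broad faces look along +x and -x. 75 to 140 g.
- bottle4: flat amber glass bottle 4 of four alike, in the slot at tray y = +117 mm. Glass body 22 deep (its x) x 36 wide (its y) x 70 mm high; neck 18 mm dia. up to 76 mm; round white cap 24 mm dia. from 76 to 102 mm above the underside. Origin: centre of the underside, z up; the body's middle is 35 mm above it. The broad faces look along +x and -x. 75 to 140 g.
- station: fixed camera station: base plate 150 x 100 x 12 mm, origin under its centre on the table; its post carries a level beam (280 x 26 x 10 mm) along its x. At the beam's +x end a white camera box, its black lens (38 mm dia.) looking towards -x; at the -x end a square light panel (60 x 60 mm) facing the lens. The beam's height varies from start to start, then stays.
- focus (a point): point in the air on the lens's axis between lens and light panel, above the post: 80 mm from the lens's front, 80 mm from the panel, 140 to 190 mm above the table. x along the lens's axis towards the camera, level; z up. The beam's top is 63 mm below it; camera and panel reach 30 mm above it; open above and on its +y and -y sides.
- spare_cap: bystander: loose white cap, 24 mm dia., 18 mm high, on the table beyond the tray; origin under its centre
- round_vial: bystander: small round amber bottle, 26 mm dia., 50 mm high, on the table beyond the tray; origin under its centre
- spatula: bystander: lab spatula 160 mm long with black handle, lying in front of the tray on the robot's side; origin near its middle
- reagent: bystander: amber reagent bottle, 60 mm dia., 120 mm high, beside the station (its -y side); origin under its centre
- weighing: bystander: white ceramic cylinder, 36 mm dia., 40 mm high, beside the station (its +y side); origin under its centre
- beaker: bystander: clear beaker, 72 mm dia., 90 mm high, beyond the tray; origin under its centre
- jar: bystander: white jar with red cap, 64 mm dia., 85 mm high, beyond the tray, near the far edge; origin under its centre

How it is judged:
On the way:
1. the marked bottle is held by the fingers, lifted clear of its slot (((y of tab in the frame of tray between -0.137 and -0.097 m and z of bottle1 in the frame of tray above 0.06 m and contact force between bottle1 and the fingers above 0.5 N) or (y of tab in the frame of tray between -0.059 and -0.019 m and z of bottle2 in the frame of tray above 0.06 m and contact force between bottle2 and the fingers above 0.5 N) or (y of tab in the frame of tray between 0.019 and 0.059 m and z of bottle3 in the frame of tray above 0.06 m and contact force between bottle3 and the fingers above 0.5 N) or (y of tab in the frame of tray between 0.097 and 0.137 m and z of bottle4 in the frame of tray above 0.06 m and contact force between bottle4 and the fingers above 0.5 N))), for 0.2 s.
At the end, for the whole second after the job is handed in: The marked bottle is held by the fingers alone, at rest, its underside's centre within 15 mm, along each focus axis, of the point 35 mm below the focus, upright within 0.15 rad, a broad face square to the lens within 0.17 rad; the other three bottles are within 20 mm of their starts (((y of tab in the frame of tray between -0.137 and -0.097 m and contact force between bottle1 and the fingers above 0.5 N and contact force between bottle1 and station below 0.2 N and contact force between bottle1 and tray below 0.2 N and contact force between bottle1 and bottle2 below 0.2 N and contact force between bottle1 and bottle3 below 0.2 N and contact force between bottle1 and bottle4 below 0.2 N and contact force between bottle1 and reagent below 0.2 N and x of bottle1 in the frame of focus between -0.015 and 0.015 m and y of bottle1 in the frame of focus between -0.015 and 0.015 m and z of bottle1 in the frame of focus between -0.05 and -0.02 m and angle between bottle1's own z axis and vertical below 0.15 rad and angle between the x axis of bottle1 and the x axis of focus, either way round below 0.17 rad and linear speed of bottle1 below 0.02 m/s and angular speed of bottle1 below 0.15 rad/s and distance of each of bottle2, bottle3, bottle4 from where it was at the start of the episode below 0.02 m) or (y of tab in the frame of tray between -0.059 and -0.019 m and contact force between bottle2 and the fingers above 0.5 N and contact force between bottle2 and station below 0.2 N and contact force between bottle2 and tray below 0.2 N and contact force between bottle2 and bottle1 below 0.2 N and contact force between bottle2 and bottle3 below 0.2 N and contact force between bottle2 and bottle4 below 0.2 N and contact force between bottle2 and reagent below 0.2 N and x of bottle2 in the frame of focus between -0.015 and 0.015 m and y of bottle2 in the frame of focus between -0.015 and 0.015 m and z of bottle2 in the frame of focus between -0.05 and -0.02 m and angle between bottle2's own z axis and vertical below 0.15 rad and angle between the x axis of bottle2 and the x axis of focus, either way round below 0.17 rad and linear speed of bottle2 below 0.02 m/s and angular speed of bottle2 below 0.15 rad/s and distance of each of bottle1, bottle3, bottle4 from where it was at the start of the episode below 0.02 m) or (y of tab in the frame of tray between 0.019 and 0.059 m and contact force between bottle3 and the fingers above 0.5 N and contact force between bottle3 and station below 0.2 N and contact force between bottle3 and tray below 0.2 N and contact force between bottle3 and bottle1 below 0.2 N and contact force between bottle3 and bottle2 below 0.2 N and contact force between bottle3 and bottle4 below 0.2 N and contact force between bottle3 and reagent below 0.2 N and x of bottle3 in the frame of focus between -0.015 and 0.015 m and y of bottle3 in the frame of focus between -0.015 and 0.015 m and z of bottle3 in the frame of focus between -0.05 and -0.02 m and angle between bottle3's own z axis and vertical below 0.15 rad and angle between the x axis of bottle3 and the x axis of focus, either way round below 0.17 rad and linear speed of bottle3 below 0.02 m/s and angular speed of bottle3 below 0.15 rad/s and distance of each of bottle1, bottle2, bottle4 from where it was at the start of the episode below 0.02 m) or (y of tab in the frame of tray between 0.097 and 0.137 m and contact force between bottle4 and the fingers above 0.5 N and contact force between bottle4 and station below 0.2 N and contact force between bottle4 and tray below 0.2 N and contact force between bottle4 and bottle1 below 0.2 N and contact force between bottle4 and bottle2 below 0.2 N and contact force between bottle4 and bottle3 below 0.2 N and contact force between bottle4 and reagent below 0.2 N and x of bottle4 in the frame of focus between -0.015 and 0.015 m and y of bottle4 in the frame of focus between -0.015 and 0.015 m and z of bottle4 in the frame of focus between -0.05 and -0.02 m and angle between bottle4's own z axis and vertical below 0.15 rad and angle between the x axis of bottle4 and the x axis of focus, either way round below 0.17 rad and linear speed of bottle4 below 0.02 m/s and angular speed of bottle4 below 0.15 rad/s and distance of each of bottle1, bottle2, bottle3 from where it was at the start of the episode below 0.02 m))); the arm keeps its last pose, push and grip.
It fails at once if a bottle that is not marked is moved by more than 30 mm ((y of tab in the frame of tray between -0.137 and -0.097 m and distance of any of bottle2, bottle3, bottle4 from where it was at the start of the episode above 0.03 m) or (y of tab in the frame of tray between -0.059 and -0.019 m and distance of any of bottle1, bottle3, bottle4 from where it was at the start of the episode above 0.03 m) or (y of tab in the frame of tray between 0.019 and 0.059 m and distance of any of bottle1, bottle2, bottle4 from where it was at the start of the episode above 0.03 m) or (y of tab in the frame of tray between 0.097 and 0.137 m and distance of any of bottle1, bottle2, bottle3 from where it was at the start of the episode above 0.03 m)).
It fails at once if a bystander is moved by more than 30 mm (distance of any of spare_cap, round_vial, spatula, reagent, weighing, beaker, jar from where it was at the start of the episode above 0.03 m).
It also fails if it takes over 42 s, if anything falls off the work surface, if the arm or the gripper's body presses on something with over 40 N, if the wrist force passes 120 N, or if a joint passes its speed limit or range.

### The arm

A 6-joint arm with a two-finger parallel gripper is mounted at the origin on the work surface. World frame = base frame: x ahead of the robot, y to its left, z up, the work surface at z = 0. Lengths are in m, angles in rad, forces in N, time in s.
With the tool pointing down it reaches from about 0.25 to 0.725 m from the base axis. Payload 4 kg.
Tool frame: the origin (TCP) lies midway between the tips of the shut fingers; the grasp point (between the pads) lies 19 mm behind it (bot.grip_depth is the distance from the TCP to the grasp point, in m); z points along the fingers, y is the line along which they close (so a half turn about z gives the same grasp; the last joint's range is limited). The gripper opens to 85 mm and grips with 20 to 120 N. Pads are 22 mm wide; open, the fingers measure 114 mm over their backs; the gripper's body (76 mm by 85 mm) begins 54 mm behind the grasp point. The pads swing forward as they close: fully open they stand 13 mm farther back than shut.
Start: joints at [-1.324, 0.241, 0.005, 1.335, 0, 1.571], TCP at [0.122, -0.485, 0.231] pointing down, gripper open.
Joint ranges: [-2.72, 2.72], [-1.05, 1.87], [-1.09, 1.28], [-1.99, 2.15], [-1.42, 1.44], [-3.14, 3.14]. Speed limits (rad/s): [2.79, 2.79, 3.14, 3.14, 3.14, 3.14].

### API

Orientations are given as a unit quaternion [x, y, z, w].
In Python, from workcell import bot gives the robot as it stands.
- The arm moves only by the shell command python3 -m creep 'ROWS'. ROWS is JSON, one flat list of numbers, 5 for each row, row after row: the shift along the world's x, y, z in m, then the turn about the world's z in rad, then the finger opening in m, from 0 to 0.0854. In form: [x, y, z, twist, claw, x, y, z, twist, claw, ...]. A call has 1 to 10 rows; each row is the pose to reach, as a shift and turn from the pose commanded when the call began; what a row does not reach only later rows make up. A row lasts 1/12 s, in which the tool goes at most 41.7 mm and 7.16 degrees, less where a joint would pass 70% of its speed; a pose out of reach is approached as far as the arm can. A call with a gripper value outside its range is refused whole. The fingers move at their own pace and stop on an object; the grip force is fixed at half the most. Time passes only in rows, so rows that repeat a pose let the fingers close. It gives the time, the measured TCP pose, the force, the opening and the grip force at its end, in the units of the state.
- bot.get_obs(): the state, without advancing time (a new reading comes with each control period).
- bot.camera(name): name is "scene" or "top" or "wrist"; returns a dict with "pixels" (384x512x3 uint8, red, green, blue), "camera_matrix" (3x3 intrinsics, pixels), "extrinsics" (4x4, takes a point from world to camera coordinates); the wrist camera has in their place "T_tool_cam" (4x4, takes a point from camera to tool coordinates, whose origin is the TCP and whose axes are the flange's). Camera axes: x right, y down, z forward; pixel columns grow to the right and rows downward; lengths in m; the calibration is good to about 2 mm. A picture is of the moment at which its call begins: read the wrist's pose just before it. There is no depth.
- bot.job_done(): hands the job in; it is judged then, once.
Trained networks look in the newest picture that a camera, given by its name, has taken for a name from the list of things; names that differ only in an ending like _2 or _b are one class to them, and where a whole thing is asked for, a point or a joint stands for the part that bears it (a point fixed in the world has none). Each returns a list of dicts, best first, with "score" (0 to 1); they miss things now and then, are a little off and sometimes report something else, mostly with a low value. They report only what shows in the picture. A call takes as long as a camera call.
- bot.look_for(camera, thing): "centre" ([column, row] as shares, 0 to 1, of the picture: columns of its width, rows of its height, amid what is visible of it).
- bot.place_of(camera, thing): "centre" ([column, row] as shares, 0 to 1, of the picture: columns of its width, rows of its height: a listed point, or the origin of a listed thing).
The state is a dict: "clock": time; "joint_pos": joint angles; "joint_vel": joint speeds; "tau": joint torques, N m; "eef_pos": TCP position; "tool_rot": TCP orientation; "ft_force": force on the tool from outside, world axes, zero at the start; "ft_torque": the same for the moment, N m; "grip_width": finger opening in m; "grasp_force": force on a finger pad.
Only numpy, scipy, OpenCV 4.12 (cv2) and the standard library are available. Lean on these libraries where they do the work, as an engineer would, in place of code of your own. Each camera call takes 0.05 s, during which the arm holds its last target. There are 200 camera calls.

## Working session

There is one attempt and no reset: what is moved stays moved. The work goes in short steps, Python scripts to look and compute and a shell command to move; the robot and the scene stay as the last step left them, time stands still between calls to the robot, and variables do not carry over. Pictures are saved under pics/ and viewed, at most 12 in all, crops included, and the job is handed in when it is done.

```bash
mkdir -p pics; cat > h.py <<'E'
import numpy as np, cv2
from workcell import bot
from scipy.spatial.transform import Rotation as R
def view(cam):
    o=bot.get_obs(); c=bot.camera(cam); K=np.array(c["camera_matrix"])
    if cam=="wrist":
        T=np.eye(4);T[:3,:3]=R.from_quat(o["tool_rot"]).as_matrix();T[:3,3]=o["eef_pos"]
        E=np.linalg.inv(T@np.array(c["T_tool_cam"]))
    else: E=np.array(c["extrinsics"])
    return c["pixels"],K@E[:3]
def save(n,p): cv2.imwrite(f"pics/{n}.png",cv2.cvtColor(p,cv2.COLOR_RGB2BGR))
def tri(Ps,uvs):
    A=[]
    for P,(u,v) in zip(Ps,uvs): A+= [u*P[2]-P[0],v*P[2]-P[1]]
    A=np.array(A);A/=np.linalg.norm(A[:,:3],axis=1)[:,None]
    x=np.linalg.lstsq(A[:,:3],-A[:,3],rcond=None)[0]
    e=[float(np.hypot(*((P@np.r_[x,1])[:2]/(P@np.r_[x,1])[2]-uv))) for P,uv in zip(Ps,uvs)]
    return x,np.round(e,1)
def onz(P,uv,z):
    u,v=uv;A=np.array([u*P[2]-P[0],v*P[2]-P[1]])
    return np.r_[np.linalg.solve(A[:,:2],-(A[:,3]+A[:,2]*z)),z]
def px(d): return np.array(d["centre"])*[512,384]
E
cat > a.py <<'E'
from h import *
np.set_printoptions(precision=4,suppress=True)
V={}
for c in("scene","top"):
    p,P=view(c);V[c]=P;save(c+"0",p)
for t in "tray tab bottle1 bottle2 bottle3 bottle4 station focus reagent weighing beaker jar spatula".split():
    L={}
    for c in V:
        L[c]=[(px(d).round(0),round(d["score"],2)) for d in bot.place_of(c,t)[:4]]
        print(t,c,[(a.tolist(),s) for a,s in L[c]])
    if L["scene"] and L["top"]: print("   ",*tri([V[c] for c in V],[L[c][0][0] for c in V]))
print(bot.get_obs())
E
python3 a.py
```

```text
tray scene [([319.0, 256.0], 0.77)]
tray top [([190.0, 211.0], 0.76), ([178.0, 175.0], 0.43)]
    [ 0.545   0.1463 -0.006 ] [0.2 0.2]
tab scene [([318.0, 262.0], 0.53), ([276.0, 324.0], 0.34)]
tab top [([178.0, 194.0], 0.52)]
    [0.5955 0.1745 0.0324] [0.2 0.2]
bottle1 scene [([285.0, 226.0], 0.84), ([332.0, 259.0], 0.8), ([363.0, 273.0], 0.72), ([309.0, 241.0], 0.56)]
bottle1 top [([146.0, 212.0], 0.62), ([319.0, 216.0], 0.55), ([205.0, 214.0], 0.51), ([227.0, 214.0], 0.49)]
    [0.5921 0.1701 0.1574] [39.5 32.1]
bottle2 scene [([285.0, 226.0], 0.84), ([332.0, 259.0], 0.8), ([363.0, 273.0], 0.72), ([309.0, 241.0], 0.56)]
bottle2 top [([146.0, 212.0], 0.62), ([319.0, 216.0], 0.55), ([205.0, 214.0], 0.51), ([227.0, 214.0], 0.49)]
    [0.5921 0.1701 0.1574] [39.5 32.1]
bottle3 scene [([285.0, 226.0], 0.84), ([332.0, 259.0], 0.8), ([363.0, 273.0], 0.72), ([309.0, 241.0], 0.56)]
bottle3 top [([146.0, 212.0], 0.62), ([319.0, 216.0], 0.55), ([205.0, 214.0], 0.51), ([227.0, 214.0], 0.49)]
    [0.5921 0.1701 0.1574] [39.5 32.1]
bottle4 scene [([285.0, 226.0], 0.84), ([332.0, 259.0], 0.8), (
[... 899 characters left out ...]
, 288.0], 0.7)]
jar top [([213.0, 139.0], 0.75)]
    [0.7695 0.071  0.0073] [0.1 0.1]
spatula scene [([350.0, 245.0], 0.66)]
spatula top [([182.0, 241.0], 0.69)]
    [ 0.4507  0.1764 -0.0145] [1.9 1.6]
{'clock': 1.4, 'joint_pos': array([-1.324 ,  0.2406,  0.005 ,  1.3352, -0.    ,  1.5708]), 'joint_vel': array([-0.0003, -0.0001,  0.0003, -0.0014, -0.0009,  0.0011]), 'tau': array([ -0.0011, -37.2209,  25.2687,   0.0014,  -0.0001,  -0.    ]), 'eef_pos': array([ 0.1221, -0.4849,  0.2313]), 'tool_rot': array([ 0.9924,  0.1231, -0.    , -0.    ]), 'ft_force': array([-0.7292, -0.4396, -0.9274]), 'ft_torque': array([-0.0726, -0.0061,  0.0107]), 'grasp_force': 0.0, 'grip_width': 0.08533073588928453}
```

View images.

```bash
python3 -c "
import cv2
for n,(y0,y1,x0,x1) in dict(scene0=(130,370,180,440),top0=(120,270,120,380)).items():
    i=cv2.imread(f'pics/{n}.png');cv2.imwrite(f'pics/{n}c.png',cv2.resize(i[y0:y1,x0:x1],None,fx=2.5 if n=='scene0' else 3,fy=2.5 if n=='scene0' else 3,interpolation=cv2.INTER_CUBIC))"
```

```text
(no output)
```

View pics/scene0c.png

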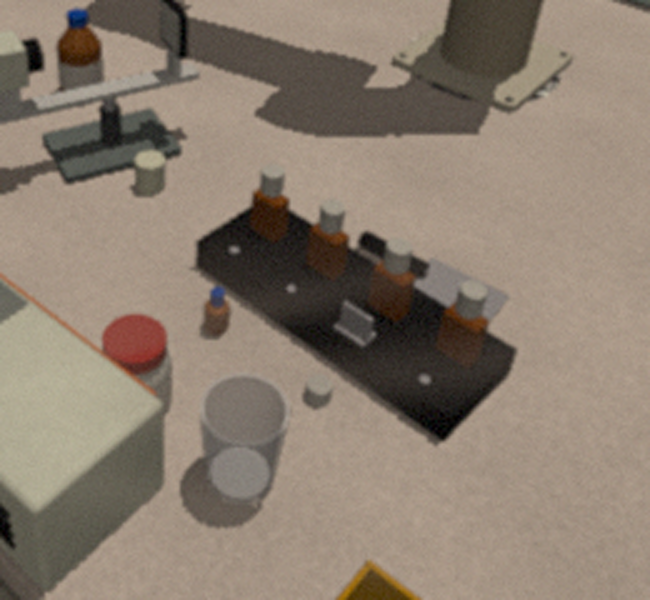

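View pics/top0c.png

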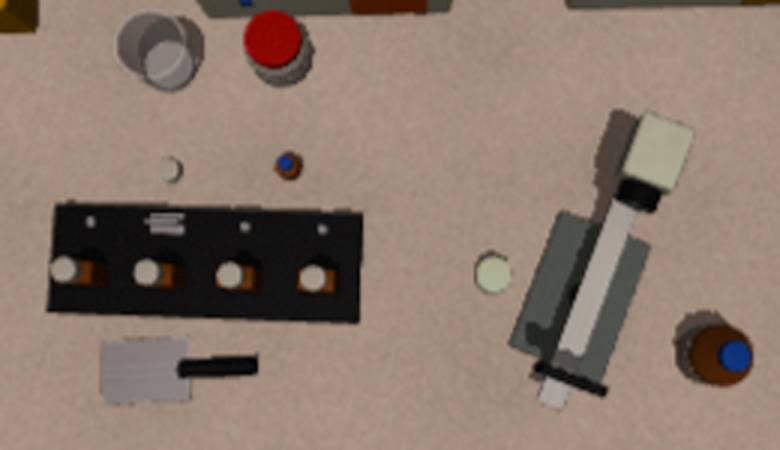

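Top view shows the tab at crop (165,222), beside the second cap from the left, which is tray +y. That makes bottle 3 the marked one. The scene view agrees: the tab at (355,322) stands beside the third bottle from the left. The station's beam runs from the panel (570,378) to the camera (655,150), at about -0.36 rad. Next I move the wrist camera over the station to measure it.

```bash
python3 -m creep '[0.15,0.12,0.1,0.6,0.0854, 0.28,0.235,0.13,1,0.0854, 0.28,0.235,0.13,1,0.0854, 0.28,0.235,0.13,1,0.0854, 0.28,0.235,0.13,1,0.0854, 0.28,0.235,0.13,1,0.0854, 0.28,0.235,0.13,1,0.0854, 0.28,0.235,0.13,1,0.0854, 0.28,0.235,0.13,1,0.0854, 0.28,0.235,0.13,1,0.0854]'
cat > b.py <<'E'
import sys
from h import *
np.set_printoptions(precision=4,suppress=True)
n=sys.argv[1]
p,P=view("wrist");save(n,p);np.save(n+".npy",P)
for t in sys.argv[2:]:
    print(t,[(px(d).round(1).tolist(),round(d["score"],2)) for d in bot.place_of("wrist",t)[:5]])
o=bot.get_obs();print(o["clock"],o["eef_pos"],o["tool_rot"],o["joint_pos"])
E
python3 b.py w1 station focus
```

```text
clock: 2.23
eef_pos: [0.4058, -0.2469, 0.3632]
tool_rot: [0.81, 0.586, 0.002, 0.001]
ft_force: [0.4, -0.6, -0.1]
grip_width: 0.0856
grasp_force: 0.0
station [([326.7, 118.9], 0.59)]
focus [([358.5, 119.3], 0.77)]
2.3833 [ 0.403  -0.2492  0.3614] [ 0.811   0.585  -0.0001  0.0003] [-0.5535  0.1714  0.2521  1.6511 -0.0004  1.3383]
```

View pics/w1.png

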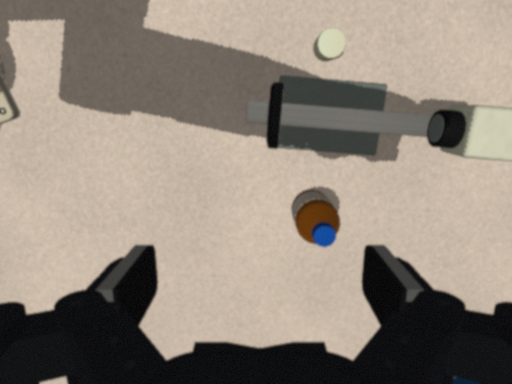

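The wrist view shows the station's panel at (275,115), the lens front at (436,128) and the beam between them. I take a second view from farther +x/+y.

```bash
python3 -m creep '[0.13,0.07,0,0,0.05, 0.13,0.07,0,0,0.05, 0.13,0.07,0,0,0.05, 0.13,0.07,0,0,0.05, 0.13,0.07,0,0,0.05, 0.13,0.07,0,0,0.05]'
python3 b.py w2 station focus
```

```text
clock: 2.88
eef_pos: [0.5318, -0.1805, 0.3597]
tool_rot: [0.812, 0.584, -0.001, -0.001]
ft_force: [-0.4, -0.1, -0.1]
grip_width: 0.0502
grasp_force: 0.0
station [([262.1, 219.7], 0.7), ([259.3, 185.1], 0.57)]
focus [([262.1, 216.2], 0.77)]
3.0333 [ 0.5307 -0.1812  0.3614] [ 0.8126  0.5828 -0.0003 -0.0001] [-0.3288  0.3625  0.5072  1.7161 -0.0004  1.5684]
```

View pics/w2.png

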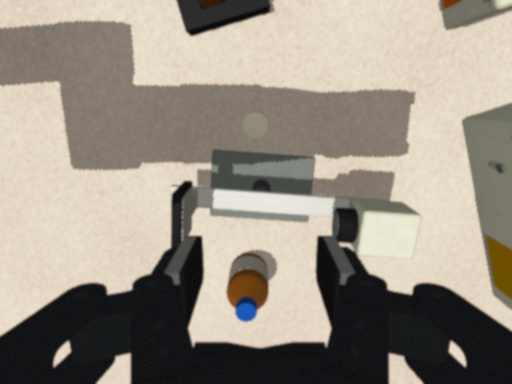

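```bash
cat > c.py <<'E'
from h import *
np.set_printoptions(precision=4,suppress=True)
P=[np.load("w1.npy"),np.load("w2.npy")]
d=dict(focus=((358.5,119.3),(262.1,216.2)),station=((326.7,118.9),(259.3,185.1)),pl1=((281,76),(212,150)),pl2=((386,84),(314,157)),pl3=((378,155),(309,220)),
 lens=((436,129),(336,225)),panel_top_far=((276,84),(185,183)))
X={}
for k,v in d.items(): X[k],e=tri(P,v);print(k,X[k],e)
a=X["pl2"]-X["pl1"];print("yaw",np.arctan2(a[1],a[0]),np.linalg.norm(a))
# yaw from plate edges on z=.012, each view
for p,i in zip(P,(0,1)):
    q=[onz(p,d[k][i],.012) for k in("pl1","pl2","pl3")];a=q[1]-q[0];b=q[1]-q[2]
    print("yaw",np.arctan2(a[1],a[0]),np.arctan2(-b[0],b[1]),np.linalg.norm(a),np.linalg.norm(b),"plate ctr",(q[0]+q[2])/2)
E
python3 c.py
```

```text
focus [ 0.5172 -0.2328  0.1519] [0.1 0.1]
station [ 0.5134 -0.2372 -0.0077] [1.4 1.3]
pl1 [ 0.4665 -0.1613  0.0107] [0.7 0.6]
pl2 [ 0.6025 -0.2174  0.0075] [0.1 0.1]
pl3 [ 0.569  -0.3097  0.0063] [1.1 1. ]
lens [ 0.5898 -0.2671  0.1527] [0.2 0.2]
panel_top_far [ 0.4488 -0.174   0.141 ] [0.1 0.1]
yaw -0.3912092648120808 0.147236786426141
yaw -0.3893957578574915 -0.3407108950301149 0.14508872451055274 0.0981716457604587 plate ctr [ 0.5175 -0.2359  0.012 ]
yaw -0.391336380651195 -0.3604779663643007 0.14683972641107026 0.09589777738011047 plate ctr [ 0.5173 -0.2332  0.012 ]
```

```bash
python3 -c "
import cv2
a=cv2.imread('pics/w1.png')[60:180,235:512];b=cv2.imread('pics/w2.png')[135:265,160:437]
import numpy as np
cv2.imwrite('pics/st.png',cv2.resize(np.vstack([a,b]),None,fx=2.3,fy=2.3,interpolation=cv2.INTER_CUBIC))"
```

```text
(no output)
```

View pics/st.png

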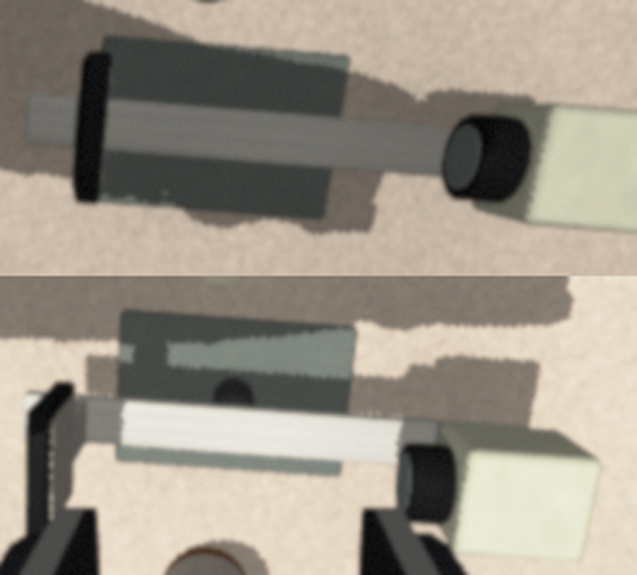

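```bash
cat > d.py <<'E'
from h import *
P=[np.load("w1.npy"),np.load("w2.npy")]
for i,l in((0,[(110,97,440,127),(110,147,440,172)]),(1,[(125,403,400,418),(120,445,395,462)])):
  for a in l:
    q=[onz(P[i],np.array(u)/2.3+np.array([235,60] if i==0 else [160,15]),.09) for u in(a[:2],a[2:])]
    v=q[1]-q[0];print(np.arctan2(v[1],v[0]),(q[0]+q[1])/2)
E
python3 d.py
```

```text
-0.4051304289683448 [ 0.53229335 -0.22803778  0.09      ]
-0.3920581197398312 [ 0.52638142 -0.25134466  0.09      ]
-0.37860547627134306 [ 0.53458618 -0.2292257   0.09      ]
-0.3868797444166102 [ 0.52450835 -0.25164049  0.09      ]
```

```bash
python3 -m creep '[-0.06,0.28,0,0.34,0.05, -0.06,0.28,0,0.34,0.05, -0.06,0.28,0,0.34,0.05, -0.06,0.28,0,0.34,0.05, -0.06,0.28,0,0.34,0.05, -0.06,0.28,0,0.34,0.05, -0.06,0.28,0,0.34,0.05, -0.06,0.28,0,0.34,0.05, -0.06,0.28,0,0.34,0.05, -0.06,0.28,0,0.34,0.05]'
python3 b.py w3 tab bottle3 tray
```

```text
clock: 3.87
eef_pos: [0.4718, 0.099, 0.3619]
tool_rot: [0.702, 0.712, 0.0, 0.001]
ft_force: [0.6, -0.3, 0.8]
grip_width: 0.0496
grasp_force: 0.0
tab [([354.3, 92.1], 0.85)]
bottle3 [([296.8, 198.1], 0.94), ([311.9, 86.8], 0.72), ([305.3, 142.3], 0.63), ([318.6, 26.7], 0.57), ([457.7, 170.8], 0.46)]
tray [([316.8, 114.0], 0.58)]
4.0667 [0.4724 0.0985 0.3614] [ 0.7025  0.7117 -0.      0.0001] [ 0.2057  0.1901  0.275   1.6556 -0.0002  1.7635]
```

View pics/w3.png

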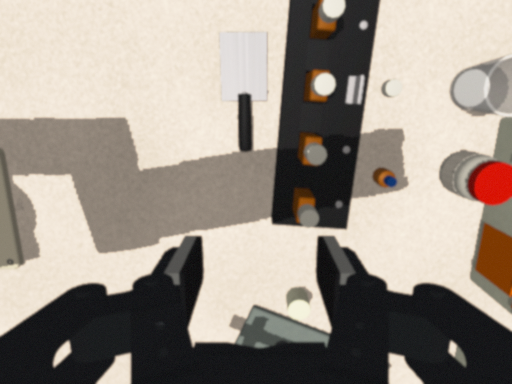

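The wrist view shows four bottles up the tray with the tab at (354,90) beside the cap at (324,84). That is the second from the +y end, so bottle 3. I take one more view from a closer position.

```bash
python3 -m creep '[0.02,0.10,-0.07,-0.03,0.05, 0.02,0.10,-0.07,-0.03,0.05, 0.02,0.10,-0.07,-0.03,0.05, 0.02,0.10,-0.07,-0.03,0.05, 0.02,0.10,-0.07,-0.03,0.05]'
python3 b.py w4 tab bottle3 tray
```

```text
clock: 4.48
eef_pos: [0.4917, 0.2001, 0.2889]
tool_rot: [0.712, 0.702, -0.002, -0.001]
ft_force: [-0.8, 0.4, -0.6]
grip_width: 0.0501
grasp_force: 0.0
tab [([347.7, 175.5], 0.87)]
bottle3 [([292.2, 278.7], 0.91), ([298.7, 225.4], 0.73), ([300.4, 166.5], 0.73), ([310.0, 103.0], 0.64)]
tray [([309.2, 195.1], 0.79), ([349.6, 171.1], 0.46), ([305.8, 103.0], 0.16)]
4.6833 [0.4928 0.199  0.2926] [0.7128 0.7014 0.0009 0.0005] [ 0.3839  0.2867  0.2244  1.5064 -0.0002  1.9708]
```

View pics/w4.png

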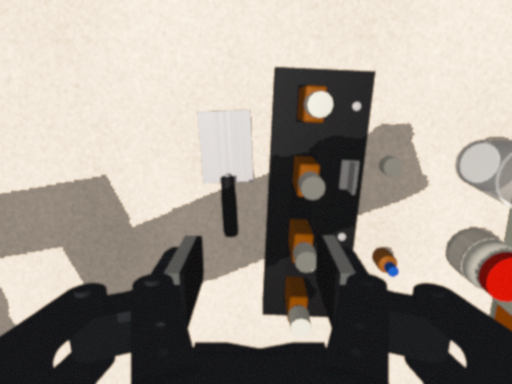

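```bash
cat > e.py <<'E'
from h import *
np.set_printoptions(precision=4,suppress=True)
P=[np.load("w3.npy"),np.load("w4.npy")]
d=dict(tab=((354.3,92.1),(347.7,175.5)),org3=((311.9,86.8),(300.4,166.5)),cap3=((324,84),(312,187)),cap4=((333,8),(320,104)),cap2=((316,154),(305,257)),cap1=((309,216),(300,320)),plug4=((363.5,25),(357,106)),plug2=((346.5,149.5),(341.5,237)))
X={}
for k,v in d.items(): X[k],e=tri(P,v);print(k,X[k],e)
for a,b in(("cap4","cap1"),("plug4","plug2")):
    v=X[a]-X[b];print("yaw",np.arctan2(-v[0],v[1]),np.linalg.norm(v))
v=onz(P[1],(275,68),.035)-onz(P[1],(264,314),.035);print(np.arctan2(-v[0],v[1]),np.linalg.norm(v))
v=onz(P[1],(374,72),.035)-onz(P[1],(275,68),.035);print(np.arctan2(v[1],v[0]),np.linalg.norm(v))
y=-.03;Rm=np.array([[np.cos(y),-np.sin(y)],[np.sin(y),np.cos(y)]])
print("b3 from tab",X["tab"][:2]-Rm@[.053,0],"from plugs",(X["plug4"][:2]+X["plug2"][:2])/2-Rm@[.053,0],"caps",(X["cap4"]+X["cap2"])/2)
E
python3 e.py
```

```text
tab [0.5962 0.1784 0.0312] [0.4 0.5]
org3 [0.5428 0.1854 0.0073] [0.7 0.8]
cap3 [0.542  0.184  0.1078] [0.1 0.1]
cap4 [0.5484 0.2619 0.0993] [0.1 0.1]
cap2 [0.5389 0.105  0.0978] [0.6 0.7]
cap1 [0.5353 0.0261 0.0947] [0.5 0.5]
plug4 [0.6001 0.2587 0.0362] [0.2 0.2]
plug2 [0.5904 0.1033 0.0391] [0.2 0.2]
yaw -0.05540310040598505 0.23625754869824786
yaw -0.062316968088262155 0.15577007675511806
-0.047700242404034456 0.3068813375464913
-0.05061663064171089 0.10817542871166418
b3 from tab [0.5432 0.18  ] from plugs [0.5423 0.1826] caps [0.5436 0.1835 0.0986]
```

```bash
python3 -m creep '[0.05,-0.015,-0.12,-0.037,0.05, 0.05,-0.015,-0.12,-0.037,0.05, 0.05,-0.015,-0.12,-0.037,0.05, 0.05,-0.015,-0.12,-0.037,0.05, 0.05,-0.015,-0.12,-0.037,0.05, 0.05,-0.015,-0.12,-0.037,0.05]'
python3 b.py w5 bottle3 tab
```

```text
clock: 5.18
eef_pos: [0.5426, 0.1847, 0.173]
tool_rot: [0.725, 0.688, 0.001, 0.0]
ft_force: [0.4, 0.4, -0.1]
grip_width: 0.0501
grasp_force: 0.0
bottle3 [([256.8, 252.2], 0.7), ([260.3, 86.6], 0.7), ([258.7, 323.8], 0.65)]
tab [([323.6, 184.4], 0.66)]
5.3333 [0.5434 0.1857 0.1746] [0.7249 0.6889 0.0025 0.0011] [0.3293 0.4115 0.0974 1.2513 0.0001 1.951 ]
```

View pics/w5.png

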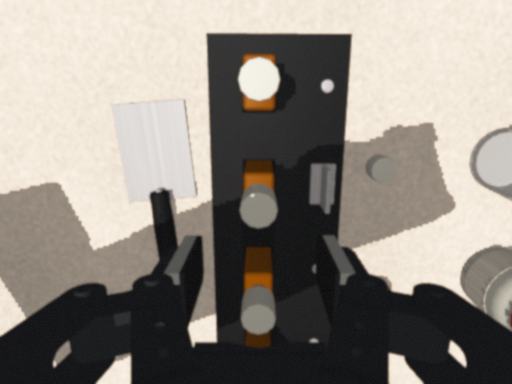

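```bash
python3 - <<'E'
from h import *
P=np.load("w5.npy")
for X in [(.5427,.1838,.112),(.5427,.1838,.035),(.5434,.1857,.1746),(.5427,.1838,.08)]:
    q=P@np.r_[X,1];print(X,q[:2]/q[2])
for z in(.112,.11):print(onz(P,(258.5,205),z))
print(onz(P,(259,80),.112),onz(P,(258,310),.112),onz(P,(327.5,86),.038))
E
```

```text
(0.5427, 0.1838, 0.112) [259.27413781 210.85351983]
(0.5427, 0.1838, 0.035) [259.14472892 182.87789967]
(0.5434, 0.1857, 0.1746) [260.82447915 249.65573224]
(0.5427, 0.1838, 0.08) [259.21078671 197.15827648]
[0.54241584 0.18762755 0.112     ]
[0.54238301 0.18702545 0.11      ]
[0.54652235 0.2612161  0.112     ] [0.53823321 0.11364552 0.112     ] [0.59950639 0.25857909 0.038     ]
```

Cap 3 (258,205) lies in line with the fingers and beside the tab, and its position matches the measurements to about 2 mm. I descend, then close.

```bash
python3 -m creep '[0,0,-0.04,0,0.05, 0,0,-0.07,0,0.05, 0,0,-0.09,0,0.05, 0,0,-0.11,0,0.05, 0,0,-0.124,0,0.05, 0,0,-0.124,0,0.05, 0,0,-0.124,0,0.05]' && python3 -m creep '[0,0,0,0,0.01, 0,0,0,0,0.01, 0,0,0,0,0.01, 0,0,0,0,0.01, 0,0,0,0,0.01, 0,0,0,0,0.01, 0,0,0,0,0.01]'
```

```text
clock: 5.92
eef_pos: [0.5425, 0.1856, 0.0486]
tool_rot: [0.725, 0.689, 0.001, 0.0]
ft_force: [0.2, 1.0, 0.4]
grip_width: 0.0498
grasp_force: 0.0
clock: 6.5
eef_pos: [0.5433, 0.1857, 0.0496]
tool_rot: [0.725, 0.689, 0.002, 0.001]
ft_force: [-1.2, -0.1, 7.4]
grip_width: 0.0211
grasp_force: 70.8
```

```bash
python3 -m creep '[0,0,0.012,0,0.01, 0,0,0.03,0,0.01, 0,0,0.055,0,0.01, 0,0,0.085,0,0.01, 0,0,0.12,0,0.01, 0,0,0.155,0,0.01, 0,0,0.185,0,0.01, 0,0,0.205,0,0.01, 0,0,0.21,0,0.01, 0,0,0.21,0,0.01]'
python3 b.py w6 bottle3
```

```text
clock: 7.33
eef_pos: [0.5432, 0.1855, 0.2596]
tool_rot: [0.725, 0.689, 0.002, 0.001]
ft_force: [-0.4, 0.6, -1.4]
grip_width: 0.0212
grasp_force: 70.3
bottle3 [([260.5, 88.8], 0.98), ([259.3, 223.7], 0.83), ([180.5, 173.2], 0.31)]
7.4333 [0.5415 0.1849 0.256 ] [ 0.7249  0.6888 -0.0009 -0.0004] [0.3291 0.3809 0.2638 1.4556 0.     1.9509]
```

View pics/w6.png

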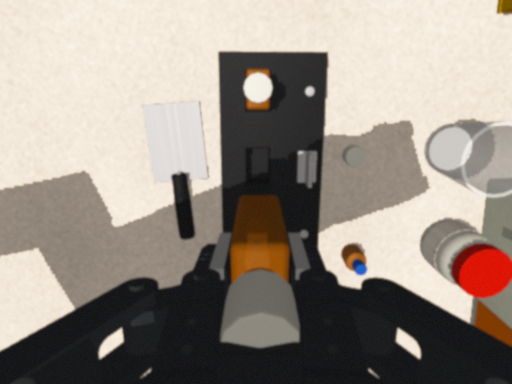

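The bottle is held straight, and its slot at (257,162) is empty with the tab beside it. I carry it over the station at height.

```bash
python3 -m creep '[-0.001,-0.015,0,-0.01,0.01, -0.003,-0.045,0,-0.04,0.01, -0.005,-0.08,0,-0.08,0.01, -0.008,-0.115,0,-0.12,0.01, -0.01,-0.15,0,-0.16,0.01, -0.012,-0.185,0,-0.2,0.01, -0.014,-0.22,0,-0.23,0.01, -0.016,-0.255,0,-0.26,0.01, -0.018,-0.285,0,-0.28,0.01, -0.02,-0.3,0,-0.3,0.01]' && python3 -m creep '[-0.001,-0.03,0,-0.01,0.01, -0.003,-0.06,0,-0.02,0.01, -0.004,-0.09,0,-0.03,0.01, -0.0055,-0.11,0,-0.037,0.01, -0.0055,-0.119,0,-0.037,0.01, -0.0055,-0.119,0,-0.037,0.01, -0.0055,-0.119,0,-0.037,0.01, -0.0055,-0.119,0,-0.037,0.01]'
python3 b.py w7 focus; python3 - <<'E'
from h import *
P=np.load("w7.npy");q=P@[.517,-.234,.153,1];print(q[:2]/q[2])
p,_=view("top");save("t7",p[150:280,240:400])
cv2.imwrite("pics/v7.png",np.hstack([cv2.imread("pics/w7.png")[60:340,120:440],cv2.resize(cv2.imread("pics/t7.png"),None,fx=2.15,fy=2.15)[:280]])) if 0 else None
E
```

```text
clock: 8.27
eef_pos: [0.5202, -0.1187, 0.255]
tool_rot: [0.821, 0.571, -0.002, -0.001]
ft_force: [-0.1, 0.4, -0.8]
grip_width: 0.0213
grasp_force: 70.3
clock: 8.93
eef_pos: [0.5164, -0.2327, 0.2566]
tool_rot: [0.83, 0.558, -0.0, -0.001]
ft_force: [0.5, -0.4, -1.7]
grip_width: 0.0211
grasp_force: 70.3
focus [([260.5, 192.0], 0.91), ([250.6, 82.9], 0.54)]
9.0333 [ 0.5167 -0.2324  0.2572] [ 0.8296  0.5583 -0.     -0.0003] [-0.4229  0.3676  0.2475  1.4512  0.0003  1.5339]
[260.54443034 193.54431023]
```

View pics/w7.png

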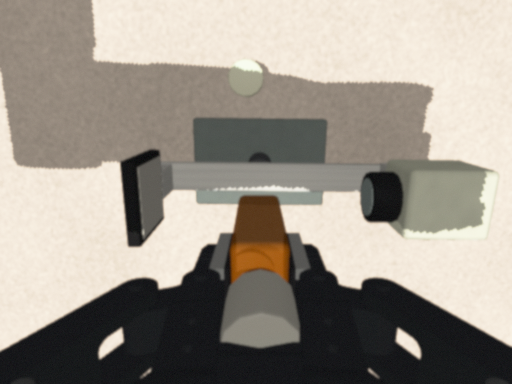

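The beam is level in the image (yaw matched), with the panel at (143,197) and the lens at (381,197) about equally far from the bottle (260). The network's focus (260,192) agrees with mine. I descend.

```bash
python3 -m creep '[0,0,-0.012,0,0.01, 0,-0.001,-0.03,0,0.01, 0,-0.001,-0.05,0,0.01, 0,-0.001,-0.07,0,0.01, 0,-0.001,-0.087,0,0.01, 0,-0.001,-0.097,0,0.01, 0,-0.001,-0.1,0,0.01, 0,-0.001,-0.1,0,0.01, 0,-0.001,-0.1,0,0.01, 0,-0.001,-0.1,0,0.01]'
python3 b.py w8 focus bottle3; python3 - <<'E'
from h import *
V={};B={}
for c in("scene","top"):
    p,V[c]=view(c);save(c+"8",p)
    B[c]=[px(d) for d in bot.place_of(c,"bottle3")[:6]]
    q=V[c]@[.517,-.234,.118,1];print(c,"expect",q[:2]/q[2],[b.round().tolist() for b in B[c]])
s=cv2.imread("pics/scene8.png")[90:210,150:270];w=cv2.imread("pics/w8.png")[100:384,60:460]
cv2.imwrite("pics/v8.png",np.hstack([cv2.resize(s,(340,340)),cv2.resize(w,(400,340))]))
E
```

```text
clock: 9.92
eef_pos: [0.5176, -0.2351, 0.1587]
tool_rot: [0.83, 0.558, 0.001, 0.001]
ft_force: [0.3, -0.2, 0.2]
grip_width: 0.0212
grasp_force: 70.3
focus []
bottle3 [([260.2, 220.2], 0.72)]
10.0667 [ 0.5173 -0.2351  0.1584] [0.8302 0.5575 0.0005 0.0009] [-0.4266  0.4127  0.0557  1.2117  0.      1.5322]
scene expect [222.04364271 156.24129217] [[307.0, 245.0], [362.0, 272.0], [323.0, 262.0], [217.0, 160.0], [288.0, 227.0]]
top expect [318.59449687 215.69871472] [[151.0, 209.0], [311.0, 218.0], [202.0, 212.0], [228.0, 216.0]]
```

View pics/v8.png

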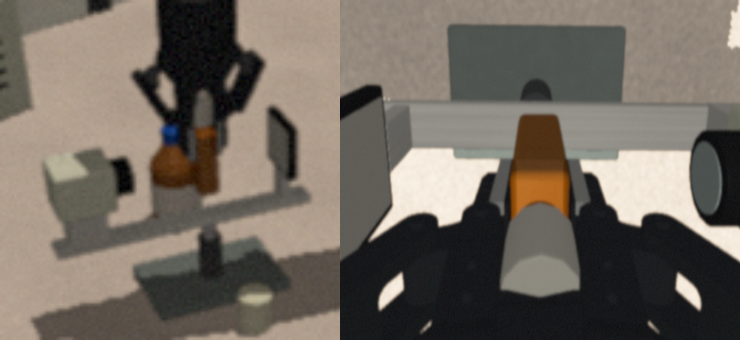

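The bottle is upright between panel and lens and clear of the beam. Its underside shows at scene pixel (222,157), against (222,156) expected, so I hand it in.

```bash
python3 -c "
from workcell import bot
print(bot.job_done())"
```

```text
the job is handed in; nothing more can be done
None
```

Bottle 3, the one the tab marks, is held upright at the focus with a broad face square to the lens. I handed the job in at about 10 s on the robot's clock; no verdict was returned.

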